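# Make up the shell batch and present its plate

### The job

Make up the batch for its record photo: put two of the four blue shells from the paper into the two empty bays of the white tray, one in each, flat on the floor and open side up, and leave the other two, and the one already in the tray, where they lie. Then find the frosted end of the batch plate on the sloping stand by its small corner notch, take the plate by its other, clear end only, and hold it level with the label face up about 12 cm above the grey photo card, the frosted end over the card's middle and pointing to the card's red edge. Finish while still holding it there, without putting it down, and do not disturb the bowl, bottle, brush and spatula.

Things in the scene. Friction and masses are not known exactly. Their poses are not given: they have to be found in the camera images.
- shell1_c (a point): Loose blue resin shell 1 of the four on the paper: a teardrop-shaped open mould, 52 mm long, 22 mm high, 30 g, upright sides; round part 38 mm across, pointed tip 33 mm from the round part's centre. This point lies at the middle of its round part, half-way up (11 mm over its underside); x points to the tip, z up through the open side. The four are alike.
- shell2_c (a point): Loose blue resin shell 2 of the four on the paper: a teardrop-shaped open mould, 52 mm long, 22 mm high, 30 g, upright sides; round part 38 mm across, pointed tip 33 mm from the round part's centre. This point lies at the middle of its round part, half-way up (11 mm over its underside); x points to the tip, z up through the open side. The four are alike.
- shell3_c (a point): Loose blue resin shell 3 of the four on the paper: a teardrop-shaped open mould, 52 mm long, 22 mm high, 30 g, upright sides; round part 38 mm across, pointed tip 33 mm from the round part's centre. This point lies at the middle of its round part, half-way up (11 mm over its underside); x points to the tip, z up through the open side. The four are alike.
- shell4_c (a point): Loose blue resin shell 4 of the four on the paper: a teardrop-shaped open mould, 52 mm long, 22 mm high, 30 g, upright sides; round part 38 mm across, pointed tip 33 mm from the round part's centre. This point lies at the middle of its round part, half-way up (11 mm over its underside); x points to the tip, z up through the open side. The four are alike.
- shell0_c (a point): A fifth shell, the same, already in bay 0 of the tray; leave it. This point lies at the middle of its round part, half-way up (11 mm over its underside); x points to the tip, z up through the open side.
- bay0 (a point): Bay 0 of the fixed white tray, the bay that already has a shell. The tray is 244 x 108 mm with walls and dividers 4 mm thick, 16 mm high over the table; three bays in a row along its x, each 76 mm (x) by 100 mm (y) inside, floor 4 mm over the table. This point lies at the middle of the bay's floor; x along the tray, z up.
- bay1 (a point): Bay 1, the empty middle bay of the tray: the middle of its floor, axes as bay 0.
- bay2 (a point): Bay 2, the empty end bay of the tray, next to bay 1: the middle of its floor, axes as bay 0.
- plate_clear (a point): Batch plate, loose, 96 x 44 x 6 mm, 30 g, pale aqua; 34 mm of one end is frosted white, with dark blue label bars on the label face and a 10 mm square notch at one corner. This point: mid-width, mid-thickness in the clear end, 22 mm from its edge, 40 mm from the frosting; x along the plate to the frosted end, y across its width, z out of the label face.
- plate_frost (a point): The same plate: mid-width, mid-thickness in the frosted end, 57 mm along x from plate_clear; same axes; notch at the +x, -y corner. The plate starts label up, sloping 30 degrees, on the 20 mm wide rib of a fixed metal stand (foot 116 x 60 x 6 mm), frosted end downhill against a 4 mm lip; its long edges overhang the rib by 12 mm.
- card_mid (a point): Middle (white dot) of the fixed grey photo card, 90 x 90 mm and 1 mm thick, flat on the table; x points to its red edge, z up.
- bowl: Bystander: steel bowl, 150 mm across, 60 mm high; origin under its centre.
- wash_bottle: Bystander: white bottle, 64 mm across, 170 mm high; origin under its centre.
- brush: Bystander: brush lying on the table; origin under its middle, x along it.
- scraper: Bystander: spatula lying on the table; origin under its middle, x along it.
Mind the look-alikes: they are no part of the job. Leave any pink or yellow look-alike of the part that bears shell4_c alone.

How it is judged:
On the way:
1. two shells lie flat in the two empty bays, one in each; the other two are left on the paper (((horizontal distance between shell1_c and bay1 below 0.04 m and z of shell1_c in the frame of bay1 below 0.0155 m and angle between shell1_c's own z axis and vertical below 0.12 rad) or (horizontal distance between shell2_c and bay1 below 0.04 m and z of shell2_c in the frame of bay1 below 0.0155 m and angle between shell2_c's own z axis and vertical below 0.12 rad) or (horizontal distance between shell3_c and bay1 below 0.04 m and z of shell3_c in the frame of bay1 below 0.0155 m and angle between shell3_c's own z axis and vertical below 0.12 rad) or (horizontal distance between shell4_c and bay1 below 0.04 m and z of shell4_c in the frame of bay1 below 0.0155 m and angle between shell4_c's own z axis and vertical below 0.12 rad)) and ((horizontal distance between shell1_c and bay2 below 0.04 m and z of shell1_c in the frame of bay2 below 0.0155 m and angle between shell1_c's own z axis and vertical below 0.12 rad) or (horizontal distance between shell2_c and bay2 below 0.04 m and z of shell2_c in the frame of bay2 below 0.0155 m and angle between shell2_c's own z axis and vertical below 0.12 rad) or (horizontal distance between shell3_c and bay2 below 0.04 m and z of shell3_c in the frame of bay2 below 0.0155 m and angle between shell3_c's own z axis and vertical below 0.12 rad) or (horizontal distance between shell4_c and bay2 below 0.04 m and z of shell4_c in the frame of bay2 below 0.0155 m and angle between shell4_c's own z axis and vertical below 0.12 rad)) and (distance of each of shell1_c, shell2_c from where it was at the start of the episode below 0.025 m or distance of each of shell1_c, shell3_c from where it was at the start of the episode below 0.025 m or distance of each of shell1_c, shell4_c from where it was at the start of the episode below 0.025 m or distance of each of shell2_c, shell3_c from where it was at the start of the episode below 0.025 m or distance of each of shell2_c, shell4_c from where it was at the start of the episode below 0.025 m or distance of each of shell3_c, shell4_c from where it was at the start of the episode below 0.025 m)), for 0.2 s.
At the end, for the whole second after the job is handed in: A shell flat in each empty bay, the others unmoved (25 mm; tray's own 20 mm). Plate gripped by its clear end, at rest, 70 to 200 mm up, label up within 15 degrees, frosted-end centre within 30 mm of the card's middle seen from above, pointing to the red edge within 20 degrees (all of step 1 and distance of shell0_c from where it was at the start of the episode below 0.02 m and contact force between the fingers and plate above 1 N and height (world z) of plate_frost between 0.07 and 0.2 m and height (world z) of plate_clear above 0.06 m and angle between plate_frost's own z axis and vertical below 0.26 rad and horizontal distance between plate_frost and card_mid below 0.03 m and x of plate_clear in the frame of card_mid below -0.02 m and angle between the x axis of plate_frost and the x axis of card_mid, either way round below 0.35 rad and x of the grasp point in the frame of plate_frost below -0.028 m and linear speed of plate below 0.03 m/s); the arm keeps its last pose, push and grip.
It fails at once if the bowl is disturbed (moved over 30 mm) (distance of bowl from where it was at the start of the episode above 0.03 m).
It fails at once if the wash bottle is disturbed (moved over 30 mm) (distance of wash_bottle from where it was at the start of the episode above 0.03 m).
It fails at once if the brush is disturbed (moved over 30 mm) (distance of brush from where it was at the start of the episode above 0.03 m).
It fails at once if the scraper is disturbed (moved over 30 mm) (distance of scraper from where it was at the start of the episode above 0.03 m).
It also fails if it takes over 72 s, if anything falls off the work surface, if the arm or the gripper's body presses on something with over 40 N, if the wrist force passes 120 N, or if a joint passes its speed limit or range.

### The arm

A 7-joint arm with a two-finger parallel gripper is mounted at the origin on the work surface. World frame = base frame: x ahead of the robot, y to its left, z up, the work surface at z = 0. Lengths are in m, angles in rad, forces in N, time in s.
With the tool pointing down it reaches from about 0.425 to 1.025 m from the base axis. Payload 3.6 kg.
Tool frame: the origin (TCP) lies at the very end of the fingers, on their centre line; the grasp point (between the pads) lies 19 mm behind it (ctrl.grip_point_offset is the distance from the TCP to the grasp point, in m); z points along the fingers, y is the line along which they close (so a half turn about z gives the same grasp; the last joint's range is limited). The gripper opens to 85 mm and grips with 20 to 120 N. Pads are 22 mm wide; open, the fingers measure 114 mm over their backs; the gripper's body (76 mm by 85 mm) begins 54 mm behind the grasp point. The pads swing forward as they close: fully open they stand 13 mm farther back than shut.
Start: joints at [1.073, 0.591, 0.048, 1.609, -0.033, 0.943, -0.034], TCP at [0.286, -0.666, 0.194] pointing down, gripper open.
Joint ranges: [-2.69, 2.69], [-0.47, 2.24], [-1.27, 1.36], [0.19, 2.51], [-1.53, 4.68], [0.08, 2.07], [-3.09, 3.09]. Speed limits (rad/s): [2.57, 2.57, 3.14, 3.14, 3.14, 3.14, 3.14].

### API

Orientations are given as a 3x3 rotation matrix whose columns are the frame's x, y, z axes.
In Python, from rig import ctrl gives the robot as it stands.
- The arm moves only by the shell command python3 -m pendant 'ROWS' [FORCE]. ROWS is a JSON object of lists of equal length, an entry for each row: "jaw": the opening, from -1 (shut) to 1 (fully open); "slide": the shift along the tool's x, y, z normalised to -1 to 1, where 1 is 0.25 m, a list of three; "dr": the turn, a rotation vector about the tool's x, y, z normalised to -1 to 1, where 1 is pi rad, a list of three. A call has 1 to 20 rows; each row is the pose to reach, as a shift and turn from the pose commanded when the call began, along the tool's axes at that moment, turning the shorter way round; what a row does not reach only later rows make up. A row lasts 1/8 s, in which the tool goes at most 62.5 mm and 10.7 degrees, less where a joint would pass 70% of its speed; a pose out of reach is approached as far as the arm can. A call with a number of a shift or a turn outside -1 to 1 is refused whole. A call with a gripper value outside its range is refused whole. The fingers move at their own pace and stop on an object; FORCE is the grip in N (left out, the last holds). Time passes only in rows, so rows that repeat a pose let the fingers close. It gives the time, the measured TCP pose, the force, the opening and the grip force at its end, in the units of the state.
- ctrl.observe(): the state, without advancing time (a new reading comes with each control period).
- ctrl.snapshot(name): name is "scene" or "side" or "wrist"; returns (picture, depth): 420x560x3 uint8, red, green, blue; 420x560 float32, m along the optical axis (not along the pixel's ray), 0 where there is no reading.
- ctrl.get_calibration(name): a dict with "intrinsics" (3x3 intrinsics, pixels), "dist" ([k1, k2, p1, p2, k3] as OpenCV has them; the pictures are not rectified), "R" (3x3) and "t" (3): a world point X has camera coordinates R X + t; the wrist camera has in their place "mount" (4x4, takes a point from camera to tool coordinates, whose origin is the TCP and whose axes are the flange's). Camera axes: x right, y down, z forward; pixel columns grow to the right and rows downward; lengths in m; the calibration is good to about 2 mm. A picture is of the moment at which its call begins: read the wrist's pose just before it. get_calibration takes no time and is no camera call.
- ctrl.job_done(): hands the job in; it is judged then, once.
The state is a dict: "time": time; "q": joint angles; "joint_velocities": joint speeds; "effort": joint torques, N m; "tcp_pos": TCP position; "tcp_rot": TCP orientation; "wrist_force": force on the tool from outside, world axes, zero at the start; "ft_torque": the same for the moment, N m; "grip_width": finger opening in m; "finger_force": force on a finger pad.
Only numpy, scipy, OpenCV 4.12 (cv2) and the standard library are available. Lean on these libraries where they do the work, as an engineer would, in place of code of your own. Each camera call takes 0.05 s, during which the arm holds its last target. There are 200 camera calls.

## Working session

There is one attempt and no reset: what is moved stays moved. The work goes in short steps, Python scripts to look and compute and a shell command to move; the robot and the scene stay as the last step left them, time stands still between calls to the robot, and variables do not carry over. Pictures are saved under pics/ and viewed, at most 13 in all, crops included, and the job is handed in when it is done.

```bash
ls; mkdir -p pics; cat > h.py <<'E'
import numpy as np, cv2
from rig import ctrl
def snap(n,f=None):
    s=ctrl.observe(); im,d=ctrl.snapshot(n); c=ctrl.get_calibration(n)
    if n=='wrist':
        M=np.array(c['mount']); T=np.eye(4); T[:3,:3]=s['tcp_rot']; T[:3,3]=s['tcp_pos']; W=T@M
    else:
        W=np.eye(4); R=np.array(c['R']); W[:3,:3]=R.T; W[:3,3]=-R.T@np.array(c['t'])
    if f: cv2.imwrite(f'pics/{f}.png',im[:,:,::-1])
    return im,d,W,c
def rays(uv,c): return cv2.undistortPoints(np.array(uv,float).reshape(-1,1,2),np.array(c['intrinsics']),np.array(c['dist']))[:,0]
def world(uv,d,W,c):
    uv=np.array(uv).reshape(-1,2); r=rays(uv,c); z=d[uv[:,1].astype(int),uv[:,0].astype(int)]
    return np.c_[r*z[:,None],z]@W[:3,:3].T+W[:3,3]
def onplane(uv,h,W,c):
    r=rays(uv,c); v=np.c_[r,np.ones(len(r))]@W[:3,:3].T; return W[:3,3]+v*((h-W[2,3])/v[:,2])[:,None]
E
python3 - <<'E'
from h import *
for n in('scene','side','wrist'): snap(n,n+'0')
s=ctrl.observe();print(s['time'],s['tcp_pos'],np.round(s['tcp_rot'],3),ctrl.grip_point_offset)
a=cv2.imread('pics/scene0.png');b=cv2.imread('pics/side0.png')
E
```

```text
pics
0.15 [ 0.28523361 -0.66575816  0.19330107] [[ 0.919  0.394 -0.001]
 [ 0.394 -0.919  0.002]
 [-0.    -0.002 -1.   ]] 0.0187
```

View pics/scene0.png

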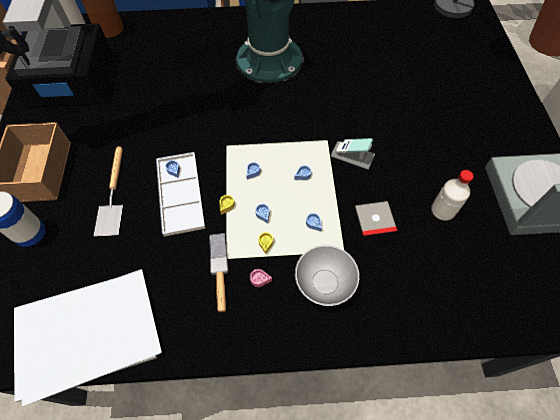

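View pics/side0.png

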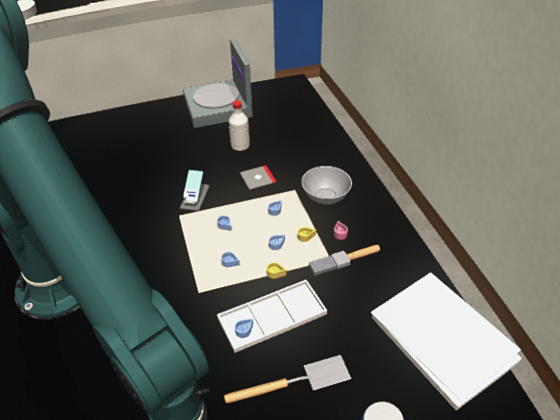

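The scene picture shows four blue shells on the paper at (253,170), (303,173), (263,212) and (314,221), with the tray shell at (173,168). The empty bays are at (178,192) and (184,218), the plate on its stand at (353,147), and the card at (376,217) with its red edge towards the bottom of the picture.

Look-alikes are yellow (227,204), yellow (265,242) and pink (260,278). I choose the blue ones only.

```bash
python3 - <<'E'
from h import *
im,d,W,c=snap('scene')
hsv=cv2.cvtColor(im,cv2.COLOR_RGB2HSV)
m=((hsv[...,0]>98)&(hsv[...,0]<125)&(hsv[...,1]>90)&(hsv[...,2]>60)).astype(np.uint8); m[:,:150]=0;m[:140]=0
n,l,st,ce=cv2.connectedComponentsWithStats(m)
for i in range(1,n):
    if st[i,4]<30: continue
    v,u=np.where(l==i); P=onplane(np.c_[u,v],.02 if u.mean()>200 else .022,W,c)[:,:2]
    mu=P.mean(0); q=P-mu; w,V=np.linalg.eigh(q.T@q); a=V[:,1]; s=q@a
    if abs(s.min())>s.max(): a=-a
    print('shell',ce[i].round(),st[i,4],mu.round(3),'tipdir deg',np.degrees(np.arctan2(a[1],a[0])).round(),'ext',(q@a).min().round(3),(q@a).max().round(3))
def pl(n,uv,h): print(n,onplane(uv,h,W,c).round(3).tolist())
pl('tray corners',[(157,158),(195,152),(204,229),(166,235)],.016)
pl('card corners,dot',[(356,206),(388,202),(397,229),(364,235),(376,217)],.001)
print('plate',world([(343,146),(371,140),(366,150),(340,151),(350,146),(360,145)],d,W,c).round(3).tolist())
big=lambda x0,y0,x1,y1,k:cv2.resize(im[y0:y1,x0:x1,::-1],None,fx=k,fy=k,interpolation=cv2.INTER_CUBIC)
A=big(320,130,410,240,5);B=big(225,140,335,250,3.0); B=cv2.copyMakeBorder(B,0,A.shape[0]-B.shape[0],0,0,0)
cv2.imwrite('pics/crop1.png',np.hstack([A,B])[:,:800])
E
```

```text
shell [172. 168.] 105 [ 0.45  -0.294] tipdir deg 20.0 ext -0.024 0.033
shell [253. 170.] 111 [ 0.472 -0.069] tipdir deg -14.0 ext -0.025 0.029
shell [302. 173.] 111 [0.493 0.069] tipdir deg 148.0 ext -0.025 0.026
shell [262. 209.] 71 [ 0.598 -0.048] tipdir deg 38.0 ext -0.015 0.022
shell [262. 218.] 33 [ 0.625 -0.05 ] tipdir deg -130.0 ext -0.019 0.02
shell [313. 221.] 119 [0.645 0.083] tipdir deg 8.0 ext -0.022 0.029
tray corners [[0.409, -0.341, 0.016], [0.395, -0.233, 0.016], [0.647, -0.2, 0.016], [0.657, -0.297, 0.016]]
card corners,dot [[0.597, 0.206, 0.001], [0.59, 0.294, 0.001], [0.673, 0.302, 0.001], [0.684, 0.213, 0.001], [0.634, 0.253, 0.001]]
plate [[0.416, 0.191, 0.033], [0.428, 0.263, 0.069], [0.461, 0.244, 0.068], [0.429, 0.182, 0.027], [0.424, 0.209, 0.041], [0.436, 0.233, 0.059]]
```

View pics/crop1.png

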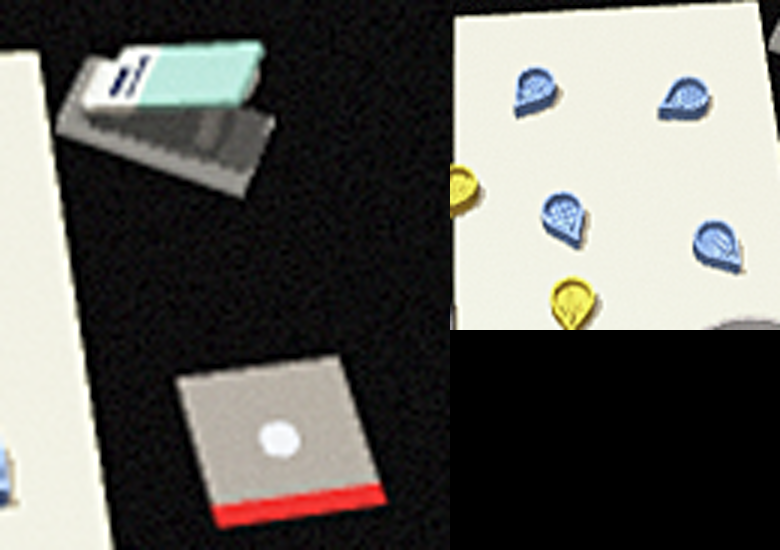

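The crop confirms four blue shells. On the plate, the frosted end with label bars is low, at the left (−y), and the clear aqua end is high, at the right. I'll go over the first shell.

```bash
python3 -m pendant '{"jaw":[1,1,1,1,1,1],"slide":[[0.83,-0.94,-0.1],[0.83,-0.94,-0.1],[0.83,-0.94,-0.1],[0.83,-0.94,-0.1],[0.83,-0.94,-0.1],[0.83,-0.94,-0.1]],"dr":[[0,0,0],[0,0,0],[0,0,0],[0,0,0],[0,0,0],[0,0,0]]}' 40
python3 -m pendant '{"jaw":[0.6,0.6,0.6,0.6,0.6,0.6,0.6,0.6],"slide":[[0.83,-0.94,0],[0.83,-0.94,0],[0.83,-0.94,0],[0.83,-0.94,0],[0.83,-0.94,0],[0.83,-0.94,0],[0.83,-0.94,0],[0.83,-0.94,0]],"dr":[[0,0,0.3],[0,0,0.3],[0,0,0.3],[0,0,0.3],[0,0,0.3],[0,0,0.3],[0,0,0.3],[0,0,0.3]]}'
cat > m.py <<'E'
from h import *
def shells(name=None):
    im,d,W,c=snap('wrist',name)
    hsv=cv2.cvtColor(im,cv2.COLOR_RGB2HSV)
    m=((hsv[...,0]>98)&(hsv[...,0]<125)&(hsv[...,1]>80)&(hsv[...,2]>50)).astype(np.uint8)
    m=cv2.morphologyEx(m,cv2.MORPH_CLOSE,np.ones((9,9)))
    n,l,st,ce=cv2.connectedComponentsWithStats(m)
    for i in range(1,n):
        if st[i,4]<400: continue
        v,u=np.where((l==i)&(d>0)); P=world(np.c_[u,v],d,W,c); P=P[(P[:,2]>.016)&(P[:,2]<.045)]
        if len(P)<50: continue
        h=cv2.convexHull((P[:,:2]*1000).astype(np.float32)); a,t=cv2.minEnclosingTriangle(h)
        # robust: hull far tip from rim centroid
        hp=h[:,0]/1000; mm=cv2.moments(h); cen=np.array([mm['m10'],mm['m01']])/mm['m00']/1000
        tip=hp[np.argmax(np.linalg.norm(hp-cen,axis=1))]; a=(tip-cen)/np.linalg.norm(tip-cen)
        c0=tip-.033*a
        print('px',ce[i].round(),'edge' if st[i,0]==0 or st[i,1]==0 or st[i,0]+st[i,2]>=560 or st[i,1]+st[i,3]>=420 else '','round centre',c0.round(4),'tip deg',np.degrees(np.arctan2(a[1],a[0])).round(1),'len',np.ptp(hp@a).round(4),'top',np.percentile(P[:,2],90).round(4))
    s=ctrl.observe(); R=s['tcp_rot']; print('t',s['time'],'tcp',s['tcp_pos'].round(4),'yaw',np.degrees(np.arctan2(R[1,0],R[0,0])).round(1),'q',s['q'].round(2),'w',s['grip_width'])
def go(p,yaw=None,tilt=None):
    s=ctrl.observe(); R=np.array(s['tcp_rot']); D=R.T@(np.array(p)-s['tcp_pos'])
    print('slide',(D/.25).round(3))
    if yaw is not None: print('dr z',((np.degrees(np.arctan2(R[1,0],R[0,0]))-yaw+180)%360-180)/180)
E
python3 -c "
import m; m.shells('w1')"
```

```text
time: 0.95
tcp_pos: [0.3861, -0.3628, 0.2194]
tcp_rot: [[0.915, 0.403, 0.001], [0.403, -0.915, 0.003], [0.002, -0.002, -1.0]]
wrist_force: [-0.5, -0.3, 0.6]
grip_width: 0.0855
finger_force: 0.0
time: 1.95
tcp_pos: [0.4816, -0.0725, 0.2191]
tcp_rot: [[0.858, -0.513, -0.0], [-0.513, -0.858, -0.001], [0.0, 0.001, -1.0]]
wrist_force: [-0.3, 0.2, 0.5]
grip_width: 0.0684
finger_force: 0.0
px [193.  85.]  round centre [ 0.594 -0.05 ] tip deg 22.8 len 0.0458 top 0.0217
px [492.  93.]  round centre [ 0.4418 -0.2941] tip deg 26.3 len 0.0495 top 0.0251
px [ 63. 122.]  round centre [0.6332 0.0807] tip deg 37.6 len 0.0482 top 0.0219
px [283. 192.]  round centre [ 0.4629 -0.0662] tip deg -38.9 len 0.0504 top 0.0215
px [165. 241.]  round centre [0.4826 0.0745] tip deg -63.9 len 0.052 top 0.0218
t 2.0 tcp [ 0.4814 -0.0729  0.2191] yaw -30.9 q [-0.02  0.26  0.09  2.11 -0.03  0.77 -2.02] w 0.06840352136203505
```

View pics/w1.png

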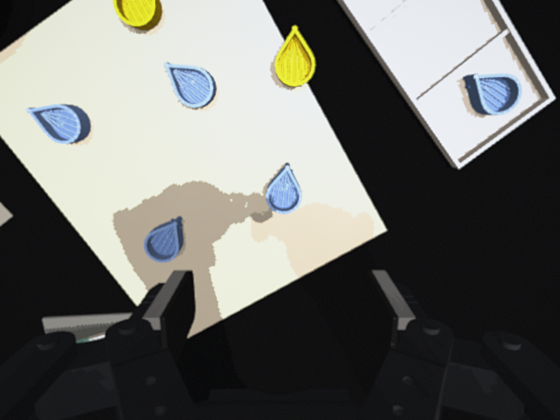

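The wrist view shows the target shell at (284,190) with its tip towards tool x. The yellow one at (295,58) is clear of it. Descend and grip.

```bash
python3 -m pendant '{"jaw":[0.6,0.6,0.6,0.6,0.6,0.6,-1,-1,-1,-1,-1,-1],"slide":[[-0.077,0.014,0.2],[-0.077,0.014,0.45],[-0.077,0.014,0.65],[-0.077,0.014,0.8],[-0.077,0.014,0.86],[-0.077,0.014,0.86],[-0.077,0.014,0.86],[-0.077,0.014,0.86],[-0.077,0.014,0.86],[-0.077,0.014,0.86],[-0.077,0.014,0.86],[-0.077,0.014,0.86]],"dr":[[0,0,0.03],[0,0,0.03],[0,0,0.03],[0,0,0.03],[0,0,0.03],[0,0,0.03],[0,0,0.03],[0,0,0.03],[0,0,0.03],[0,0,0.03],[0,0,0.03],[0,0,0.03]]}' 30
python3 -m pendant '{"jaw":[-1,-1,-1,-1],"slide":[[0,0,-0.15],[0,0,-0.35],[0,0,-0.35],[0,0,-0.35]],"dr":[[0,0,0],[0,0,0],[0,0,0],[0,0,0]]}'
python3 -c "
import m; m.go((.527,-.268,.09),-36); m.go((.606,-.256,.09))"
```

```text
time: 3.5
tcp_pos: [0.4635, -0.0641, 0.0042]
tcp_rot: [[0.807, -0.591, -0.0], [-0.591, -0.807, -0.0], [-0.0, 0.0, -1.0]]
wrist_force: [-0.1, -0.0, 0.5]
grip_width: -0.0
finger_force: 0.0
time: 4.0
tcp_pos: [0.4632, -0.064, 0.0916]
tcp_rot: [[0.807, -0.591, -0.0], [-0.591, -0.807, 0.0], [-0.0, 0.0, -1.0]]
wrist_force: [-0.1, -0.1, -1.4]
grip_width: 0.0001
finger_force: 0.0
slide [0.688 0.508 0.006]
dr z -0.0010883435543167113
slide [0.914 0.282 0.006]
```

The fingers closed on nothing, so I'll look again.

```bash
python3 -c "
import m; m.shells('w2'); from h import *
im,d,W,c=snap('side','s2')
cv2.imwrite('pics/s2c.png',cv2.resize(im[150:350,150:350,::-1],None,fx=3,fy=3))"
```

```text
px [129.  54.]  round centre [ 0.5949 -0.0496] tip deg 20.9 len 0.0473 top 0.0216
px [283. 203.]  round centre [ 0.462  -0.0671] tip deg -37.4 len 0.0519 top 0.0216
px [119. 289.]  round centre [0.4822 0.0748] tip deg -64.6 len 0.0523 top 0.0217
t 4.05 tcp [ 0.4627 -0.064   0.0911] yaw -36.2 q [-0.02  0.45  0.08  2.26 -0.08  0.44 -2.08] w -1.67982916250568e-05
```

View pics/w2.png

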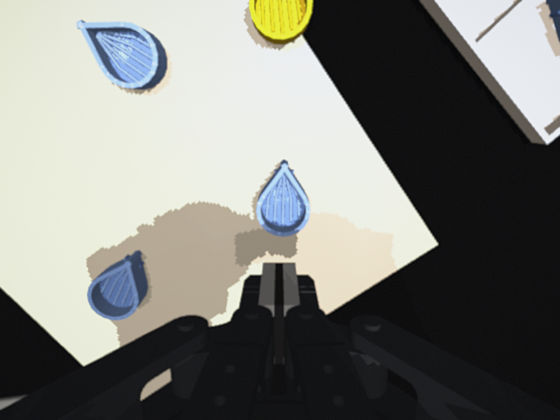

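The shell at (284,200) has not moved. The fingertips are at (280,265). I'll check where the cameras see the fingertips.

```bash
python3 - <<'E'
from h import *
im,d,W,c=snap('wrist')
print(world([(274,268),(287,268),(274,280),(287,280),(274,300),(250,300)],d,W,c).round(4).tolist(), np.round(c['mount'],3).tolist())
s=ctrl.observe(); print(s['tcp_pos'])
# project tcp
K=np.array(c['intrinsics']);Wi=np.linalg.inv(W)
def pj(p): p=Wi[:3,:3]@p+Wi[:3,3]; return cv2.projectPoints(p.reshape(1,1,3),np.zeros(3),np.zeros(3),K,np.array(c['dist']))[0].ravel().round()
print('tcp px',pj(s['tcp_pos']),'below on z=.022',pj(np.r_[s['tcp_pos'][:2],.022]))
for n in('scene','side'):
    im,d,W,c=snap(n); v,u=np.mgrid[0:420,0:560]; uv=np.c_[u.ravel(),v.ravel()]; P=world(uv,d,W,c); k=(d.ravel()>0)&(np.linalg.norm(P[:,:2]-s['tcp_pos'][:2],axis=1)<.06)&(P[:,2]>.06)&(P[:,2]<.13)
    Q=P[k]; print(n,len(Q)); 
    if len(Q): lo=Q[Q[:,2]<Q[:,2].min()+.015]; print(Q[:,2].min().round(3),lo.mean(0).round(4), uv[k].mean(0))
E
```

```text
[[0.4716, -0.0688, 0.1366], [0.4684, -0.0727, 0.1361], [0.4715, -0.0688, 0.1468], [0.4688, -0.0727, 0.147], [0.4712, -0.0688, 0.1609], [0.4735, -0.0602, 0.1551]] [[0.001, -0.959, -0.283, 0.071], [1.0, 0.001, -0.0, 0.0], [0.001, -0.283, 0.959, -0.179], [0.0, 0.0, 0.0, 1.0]]
[ 0.46245246 -0.06398646  0.09063112]
tcp px [278. 249.] below on z=.022 [278. 212.]
scene 2
0.129 [ 0.4729 -0.0646  0.1295] [251.5 145.5]
side 3
0.127 [ 0.4608 -0.0682  0.1284] [223.         228.66666667]
```

View pics/s2c.png

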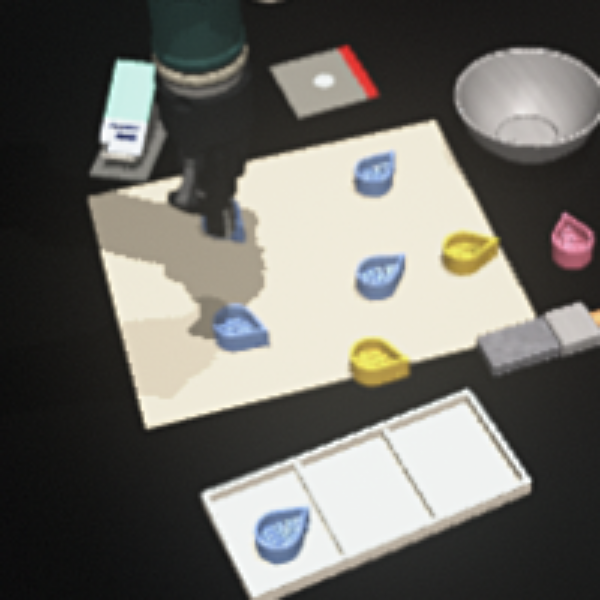

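All three cameras put the closed fingertips around z 0.13 while the reported TCP is 0.09, so the fingers really end about 37 mm higher than reported. That also explains the miss. I'll measure this offset more exactly.

```bash
python3 - <<'E'
from h import *
im,d,W,c=snap('wrist'); s=ctrl.observe()
R=s['tcp_rot']
for u in (270,288):
    uv=[(u,v) for v in range(256,272,2)]; P=world(uv,d,W,c); print(u,[(v,)+tuple(((p-s['tcp_pos'])@R).round(4)) for (_,v),p in zip(uv,P)])
for n in('scene','side'):
    im,d,W,c=snap(n);K=np.array(c['intrinsics']);Wi=np.linalg.inv(W)
    for z in(.09,.109,.127,.14):
        p=Wi[:3,:3]@np.r_[s['tcp_pos'][:2],z]+Wi[:3,3]; print(n,z,cv2.projectPoints(p.reshape(1,1,3),np.zeros(3),np.zeros(3),K,np.array(c['dist']))[0].ravel().round(1))
E
```

```text
270 [(256, np.float64(-0.0432), np.float64(-0.0064), np.float64(0.0931)), (258, np.float64(-0.0443), np.float64(-0.0064), np.float64(0.0917)), (260, np.float64(-0.0459), np.float64(-0.0064), np.float64(0.0913)), (262, np.float64(0.0101), np.float64(-0.0031), np.float64(-0.0401)), (264, np.float64(0.0099), np.float64(-0.003), np.float64(-0.0418)), (266, np.float64(0.01), np.float64(-0.003), np.float64(-0.0438)), (268, np.float64(0.01), np.float64(-0.0029), np.float64(-0.0459)), (270, np.float64(0.0106), np.float64(-0.0028), np.float64(-0.0488))]
288 [(256, np.float64(-0.0423), np.float64(0.0078), np.float64(0.0909)), (258, np.float64(-0.0444), np.float64(0.0078), np.float64(0.092)), (260, np.float64(-0.0454), np.float64(0.0078), np.float64(0.0903)), (262, np.float64(0.0099), np.float64(0.0042), np.float64(-0.0398)), (264, np.float64(0.0098), np.float64(0.0042), np.float64(-0.0415)), (266, np.float64(0.0104), np.float64(0.0041), np.float64(-0.0448)), (268, np.float64(0.0107), np.float64(0.004), np.float64(-0.0474)), (270, np.float64(0.0108), np.float64(0.004), np.float64(-0.0493))]
scene 0.09 [252.6 151.8]
scene 0.109 [252.1 147.3]
scene 0.127 [251.7 143. ]
scene 0.14 [251.3 139.8]
side 0.09 [224.8 238. ]
side 0.109 [224.1 232.8]
side 0.127 [223.5 227.8]
side 0.14 [223.  224.1]
```

Fingertips are 38 mm short of the reported TCP. I'll allow for that and check the force on the way down.

```bash
python3 -m pendant '{"jaw":[0.6,0.6,0.6,0.6,0.6,0.6,0.6,0.6],"slide":[[0.007,0.01,0],[0.007,0.01,0],[0.007,0.01,0],[0.007,0.01,0.15],[0.007,0.01,0.3],[0.007,0.01,0.4],[0.007,0.01,0.46],[0.007,0.01,0.46]],"dr":[[0,0,0],[0,0,0],[0,0,0],[0,0,0],[0,0,0],[0,0,0],[0,0,0],[0,0,0]]}' 30
python3 -m pendant '{"jaw":[0.6,-1,-1,-1,-1,-1],"slide":[[0,0,0.03],[0,0,0.03],[0,0,0.03],[0,0,0.03],[0,0,0.03],[0,0,0.03]],"dr":[[0,0,0],[0,0,0],[0,0,0],[0,0,0],[0,0,0],[0,0,0]]}'
```

```text
time: 5.4
tcp_pos: [0.4631, -0.0671, -0.0239]
tcp_rot: [[0.807, -0.591, -0.001], [-0.591, -0.807, 0.0], [-0.001, 0.001, -1.0]]
wrist_force: [-0.4, 0.3, 0.7]
grip_width: 0.0686
finger_force: 0.0
time: 6.15
tcp_pos: [0.4638, -0.0672, -0.0302]
tcp_rot: [[0.807, -0.591, 0.001], [-0.591, -0.807, -0.0], [0.001, -0.001, -1.0]]
wrist_force: [0.5, -0.3, 6.2]
grip_width: 0.0366
finger_force: 29.9
```

```bash
python3 -m pendant '{"jaw":[-1,-1,-1,-1,-1,-1,-1,-1,-1,-1,-1],"slide":[[0,0,-0.1],[0,0,-0.25],[0.2,0.15,-0.3],[0.4,0.3,-0.3],[0.55,0.4,-0.3],[0.68,0.5,-0.3],[0.68,0.5,-0.3],[0.68,0.5,-0.2],[0.68,0.5,-0.1],[0.68,0.5,-0.04],[0.68,0.5,-0.04]],"dr":[[0,0,0],[0,0,0],[0,0,0],[0,0,0],[0,0,0],[0,0,0],[0,0,0],[0,0,0],[0,0,0],[0,0,0],[0,0,0]]}'
python3 -c "
import m; m.shells('w3')"
```

```text
time: 7.52
tcp_pos: [0.5257, -0.2671, -0.0218]
tcp_rot: [[0.807, -0.59, -0.003], [-0.59, -0.807, 0.001], [-0.003, 0.0, -1.0]]
wrist_force: [0.2, -0.2, -0.5]
grip_width: 0.0365
finger_force: 30.2
px [279. 286.]  round centre [ 0.5249 -0.2668] tip deg -39.1 len 0.0523 top 0.0295
t 7.575 tcp [ 0.5265 -0.2677 -0.021 ] yaw -36.2 q [ 0.38  0.74  0.02  2.03 -0.03  0.38 -1.78] w 0.0365926050027998
```

View pics/w3.png

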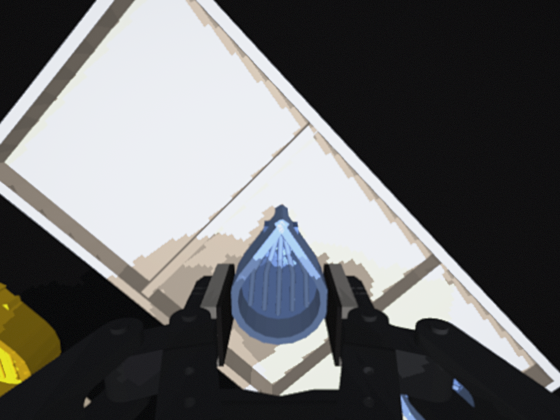

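The shell is held at (280,290), inside the middle bay, and about 3 mm over its floor. Lower, release and rise. Next I go to the middle blue shell at (0.594, −0.050), tip about +21°.

```bash
python3 -m pendant '{"jaw":[-1,-1,0.25,0.25,0.25,0.25,0.25,0.25,0.25],"slide":[[0,0,0.012],[0,0,0.014],[0,0,0.014],[0,0,0.014],[0,0,0],[0,0,-0.1],[0,0,-0.3],[0,0,-0.5],[0,0,-0.5]],"dr":[[0,0,0],[0,0,0],[0,0,0],[0,0,0],[0,0,0],[0,0,0],[0,0,0],[0,0,0],[0,0,0]]}'
python3 -c "
import m; from h import *
im,d,W,c=snap('wrist'); 
m.shells('w4')
m.go((.594,-.050,.11),21)"
```

```text
time: 8.7
tcp_pos: [0.53, -0.27, 0.1086]
tcp_rot: [[0.807, -0.591, 0.008], [-0.591, -0.807, -0.004], [0.009, -0.002, -1.0]]
wrist_force: [0.2, -0.3, -0.5]
grip_width: 0.0535
finger_force: 0.0
px [279. 205.]  round centre [ 0.5261 -0.268 ] tip deg -38.8 len 0.0517 top 0.0256
px [367. 262.]  round centre [ 0.4459 -0.2991] tip deg 33.9 len 0.0515 top 0.0254
px [ 15. 288.] edge round centre [ 0.5982 -0.067 ] tip deg 107.2 len 0.0349 top 0.0217
t 8.8 tcp [ 0.5268 -0.2684  0.1048] yaw -36.2 q [ 0.37  0.54  0.03  1.99 -0.03  0.61 -1.78] w 0.053490251999838916
slide [-0.299 -0.864 -0.021]
dr z -0.31780305883888954
```

View pics/w4.png

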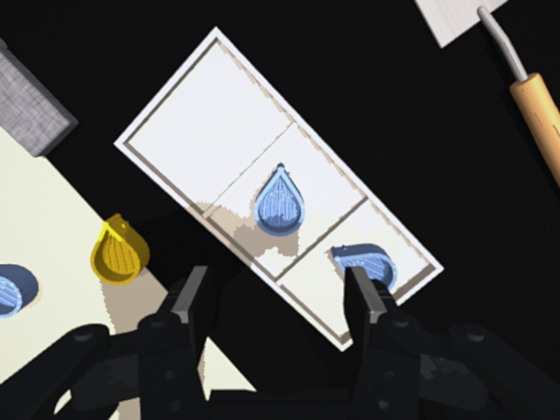

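The first shell is flat in the middle bay at (279,205), and shell 0 is untouched at (367,262). Next, over the second shell.

```bash
python3 - <<'E'
from h import *
im,d,W,c=snap('wrist'); P=onplane([(217,28),(115,143),(343,350),(441,267),(297,122),(203,215)],.016,W,c); print(P.round(4).tolist(), 'bay2',P[[0,1,4,5]].mean(0).round(4),'bay1ish',P[:4].mean(0).round(4))
E
python3 -m pendant '{"jaw":[0.6,0.6,0.6,0.6,0.6,0.6,0.6,0.6],"slide":[[-0.3,-0.86,-0.02],[-0.3,-0.86,-0.02],[-0.3,-0.86,-0.02],[-0.3,-0.86,-0.02],[-0.3,-0.86,-0.02],[-0.3,-0.86,-0.02],[-0.3,-0.86,-0.02],[-0.3,-0.86,-0.02]],"dr":[[0,0,-0.32],[0,0,-0.32],[0,0,-0.32],[0,0,-0.32],[0,0,-0.32],[0,0,-0.32],[0,0,-0.32],[0,0,-0.32]]}'
python3 -c "
import m; m.shells()"
```

```text
[[0.6466, -0.3064, 0.016], [0.6316, -0.2016, 0.016], [0.393, -0.2379, 0.016], [0.4113, -0.3414, 0.016], [0.5675, -0.3143, 0.016], [0.5538, -0.218, 0.016]] bay2 [ 0.5999 -0.2601  0.016 ] bay1ish [ 0.5206 -0.2718  0.016 ]
time: 9.85
tcp_pos: [0.5925, -0.0508, 0.1081]
tcp_rot: [[0.932, 0.364, -0.002], [0.364, -0.932, 0.0], [-0.002, -0.001, -1.0]]
wrist_force: [-0.3, -0.9, -0.3]
grip_width: 0.0684
finger_force: 0.0
px [119.  69.]  round centre [0.6354 0.0828] tip deg 32.0 len 0.0501 top 0.0218
px [279. 187.]  round centre [ 0.6003 -0.047 ] tip deg 19.9 len 0.0496 top 0.0216
px [ 87. 270.]  round centre [0.4826 0.0754] tip deg -63.3 len 0.0516 top 0.0216
t 9.9 tcp [ 0.5927 -0.0508  0.1084] yaw 21.3 q [ 0.18  0.55 -0.24  1.97  0.2   0.65 -1.38] w 0.06801063676947522
```

```bash
python3 -m pendant '{"jaw":[0.6,0.6,0.6,0.6,0.6,0.6,-1,-1,-1,-1,-1],"slide":[[0.03,-0.004,0.1],[0.03,-0.004,0.3],[0.03,-0.004,0.45],[0.03,-0.004,0.53],[0.03,-0.004,0.555],[0.03,-0.004,0.555],[0.03,-0.004,0.555],[0.03,-0.004,0.555],[0.03,-0.004,0.555],[0.03,-0.004,0.555],[0.03,-0.004,0.555]],"dr":[[0,0,0],[0,0,0],[0,0,0],[0,0,0],[0,0,0],[0,0,0],[0,0,0],[0,0,0],[0,0,0],[0,0,0],[0,0,0]]}'
python3 -c "
import m; m.go((.597,-.261,-.02))"
```

```text
time: 11.28
tcp_pos: [0.6009, -0.0471, -0.0281]
tcp_rot: [[0.931, 0.365, 0.002], [0.365, -0.931, -0.0], [0.002, 0.001, -1.0]]
wrist_force: [-1.0, -1.1, 6.1]
grip_width: 0.036
finger_force: 29.8
slide [-0.327  0.791 -0.032]
```

```bash
python3 -m pendant '{"jaw":[-1,-1,-1,-1,-1,-1,-1,-1,-1,-1,-1,-1],"slide":[[0,0,-0.12],[0,0,-0.3],[-0.1,0.2,-0.35],[-0.2,0.4,-0.35],[-0.27,0.6,-0.35],[-0.32,0.79,-0.35],[-0.32,0.79,-0.3],[-0.32,0.79,-0.2],[-0.32,0.79,-0.1],[-0.32,0.79,-0.04],[-0.32,0.79,-0.02],[-0.32,0.79,-0.013]],"dr":[[0,0,0],[0,0,0],[0,0,0],[0,0,0],[0,0,0],[0,0,0],[0,0,0],[0,0,0],[0,0,0],[0,0,0],[0,0,0],[0,0,0]]}'
python3 -c "
import m; m.shells()"
```

```text
time: 12.78
tcp_pos: [0.5962, -0.2586, -0.0242]
tcp_rot: [[0.931, 0.366, -0.004], [0.366, -0.931, 0.001], [-0.003, -0.002, -1.0]]
wrist_force: [-6.6, 4.1, 22.8]
grip_width: 0.0366
finger_force: 32.0
px [278. 282.]  round centre [ 0.5957 -0.2581] tip deg 20.3 len 0.0529 top 0.0255
px [263. 381.]  round centre [ 0.5525 -0.2868] tip deg 110.9 len 0.0332 top 0.0184
t 12.825 tcp [ 0.5962 -0.2586 -0.0241] yaw 21.4 q [ 0.48  0.79 -0.2   1.88  0.3   0.5  -1.13] w 0.03626641461271125
```

```bash
python3 -m pendant '{"jaw":[-1,0.25,0.25,0.25,0.25,0.25,0.25,0.25,0.25],"slide":[[0,0,-0.005],[0,0,-0.005],[0,0,-0.005],[0,0,-0.01],[0,0,-0.1],[0,0,-0.3],[0,0,-0.5],[0,0,-0.8],[0,0,-0.8]],"dr":[[0,0,0],[0,0,0],[0,0,0],[0,0,0],[0,0,0],[0,0,0],[0,0,0],[0,0,0],[0,0,0]]}'
python3 -c "
import m; m.shells(); m.go((.39,.21,.2))
"
```

```text
time: 13.95
tcp_pos: [0.6012, -0.261, 0.1806]
tcp_rot: [[0.931, 0.365, 0.01], [0.365, -0.931, -0.004], [0.008, 0.007, -1.0]]
wrist_force: [0.6, 0.2, -0.3]
grip_width: 0.0537
finger_force: 0.0
px [274. 186.]  round centre [ 0.5966 -0.2584] tip deg 19.4 len 0.049 top 0.0255
px [260. 255.]  round centre [ 0.5259 -0.2666] tip deg -36.5 len 0.0504 top 0.0254
px [253. 331.]  round centre [ 0.4426 -0.2949] tip deg 26.3 len 0.051 top 0.0254
t 14.0 tcp [ 0.6004 -0.2609  0.1798] yaw 21.4 q [ 0.55  0.53 -0.3   1.79  0.2   0.85 -1.04] w 0.05341933529801291
slide [-0.096 -2.06  -0.095]
```

Both shells are in their bays. Next, over the plate.

```bash
python3 -m pendant '{"jaw":[1,1,1,1,1],"slide":[[0.04,-1,-0.04],[0.04,-1,-0.04],[0.04,-1,-0.04],[0.04,-1,-0.04],[0.04,-1,-0.04]],"dr":[[0,0,0],[0,0,0],[0,0,0],[0,0,0],[0,0,0]]}'
python3 -m pendant '{"jaw":[1,1,1,1,1,1,1,1],"slide":[[0.04,-1,-0.04],[0.04,-1,-0.04],[0.04,-1,-0.04],[0.04,-1,-0.04],[0.04,-1,-0.04],[0.04,-1,-0.04],[0.04,-1,-0.04],[0.04,-1,-0.04]],"dr":[[0,0,-0.28],[0,0,-0.28],[0,0,-0.28],[0,0,-0.28],[0,0,-0.28],[0,0,-0.28],[0,0,-0.28],[0,0,-0.28]]}'
cat > p.py <<'E'
from h import *
im,d,W,c=snap('wrist','w5')
hsv=cv2.cvtColor(im,cv2.COLOR_RGB2HSV)
m=((hsv[...,0]>70)&(hsv[...,0]<98)&(hsv[...,1]>35)&(hsv[...,2]>110)).astype(np.uint8)
n,l,st,ce=cv2.connectedComponentsWithStats(m); i=1+np.argmax(st[1:,4])
v,u=np.where((l==i)&(d>0)); P=world(np.c_[u,v],d,W,c)
mu=np.median(P,0)
for _ in range(3):
    k=P[:,2]>.02; mu=P[k].mean(0); U,S,V=np.linalg.svd(P[k]-mu,full_matrices=False); N=V[2]*np.sign(V[2,2]); P=P[k][np.abs((P[k]-mu)@N)<.004]
N=V[2]*np.sign(V[2,2]); g=np.array([0,0,1.])-N*N[2]; up=g/np.linalg.norm(g); cr=np.cross(N,up)
q=np.c_[(P-mu)@up,(P-mu)@cr]; r=cv2.minAreaRect((q*1000).astype(np.float32)); B=cv2.boxPoints(r)/1000
print('px',ce[i],'N',N.round(3),'slope',np.degrees(np.arccos(N[2])).round(1),'rect',r)
print('corners',(mu+B[:,:1]*up+B[:,1:]*cr).round(4).tolist(),'mean',mu.round(4))
s=ctrl.observe(); print(s['time'],s['tcp_pos'].round(4),s['tcp_rot'].round(3).tolist(),s['q'].round(2))
E
python3 p.py
```

```text
time: 14.62
tcp_pos: [0.5127, -0.0177, 0.1834]
tcp_rot: [[0.927, 0.374, -0.003], [0.374, -0.927, 0.002], [-0.002, -0.003, -1.0]]
wrist_force: [0.5, -1.3, -0.8]
grip_width: 0.0853
finger_force: 0.0
time: 15.62
tcp_pos: [0.4341, 0.2114, 0.1934]
tcp_rot: [[0.316, 0.949, -0.0], [0.949, -0.316, -0.001], [-0.001, -0.0, -1.0]]
wrist_force: [-0.0, 0.3, 0.1]
grip_width: 0.0853
finger_force: 0.0
px [268.48251748 165.43801653] N [-0.229 -0.436  0.87 ] slope 29.5 rect ((-3.877145767211914, -0.06807518005371094), (44.03158187866211, 63.62437057495117), 89.61582946777344)
corners [[0.4366, 0.1979, 0.0407], [0.4628, 0.2467, 0.0721], [0.4239, 0.2674, 0.0722], [0.3978, 0.2186, 0.0409]] mean [0.4318 0.2357 0.0584]
15.675 [0.4341 0.2117 0.1935] [[0.315, 0.949, -0.0], [0.949, -0.315, -0.001], [-0.001, -0.0, -1.0]] [-0.04  0.35 -0.63  2.12  0.3   0.76 -1.19]
```

View pics/w5.png

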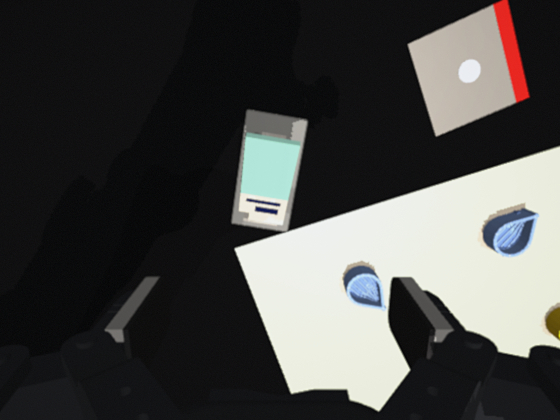

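The plate is at (268,180). The clear aqua end is uphill at (270,140), and the frosted end with bars is downhill at (262,210). I'll work out the approach normal to the plate.

```bash
cat > g.py <<'E'
from h import *
from scipy.spatial.transform import Rotation as Ro
x=np.array([.413,.769,.495]);z=np.array([.229,.436,-.87]);z/=np.linalg.norm(z);x-=z*(x@z);x/=np.linalg.norm(x);R1=np.c_[x,np.cross(z,x),z]
P=np.array([.435,.2415,.0587]); s=ctrl.observe();R=s['tcp_rot']
for back in(.08,0): print('slide',(R.T@(P+z*(.055-back)-s['tcp_pos'])/.25).round(3))
print('dr',(Ro.from_matrix(R.T@R1).as_rotvec()/np.pi).round(4))
import sys
E
python3 g.py
```

```text
slide [ 0.066 -0.042  0.452]
slide [ 0.222 -0.017  0.731]
dr [-0.0127  0.1639  0.0532]
```

```bash
python3 - <<'E'
from h import *
im=cv2.imread('pics/w5.png')[100:240,220:320]; cv2.imwrite('pics/w5c.png',cv2.resize(im,None,fx=4,fy=4,interpolation=cv2.INTER_CUBIC))
E
```

View pics/w5c.png

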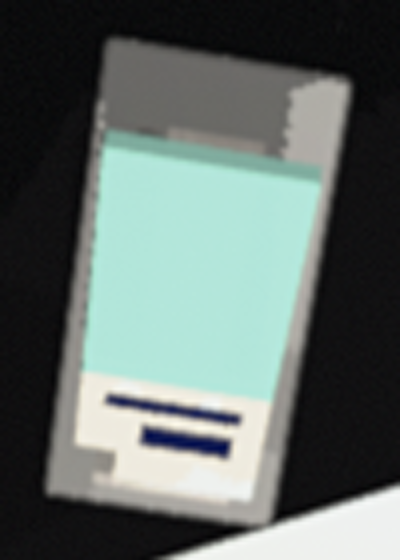

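The notch is at the lower-left corner of the white end, so the downhill end is the frosted one. Move to the pre-grasp pose.

```bash
python3 -m pendant '{"jaw":[0.6,0.6,0.6,0.6,0.6],"slide":[[0.066,-0.042,0.2],[0.066,-0.042,0.35],[0.066,-0.042,0.45],[0.066,-0.042,0.45],[0.066,-0.042,0.45]],"dr":[[-0.013,0.164,0.053],[-0.013,0.164,0.053],[-0.013,0.164,0.053],[-0.013,0.164,0.053],[-0.013,0.164,0.053]]}'
python3 g.py
```

```text
time: 16.3
tcp_pos: [0.4222, 0.206, 0.0792]
tcp_rot: [[0.401, 0.907, 0.13], [0.874, -0.422, 0.241], [0.273, 0.017, -0.962]]
wrist_force: [0.5, 0.0, -0.7]
grip_width: 0.0684
finger_force: 0.0
slide [ 0.099 -0.016  0.023]
slide [ 0.174 -0.013  0.334]
dr [-0.0006  0.0756  0.0189]
```

```bash
python3 -m pendant '{"jaw":[0.6,0.6,0.6,0.6],"slide":[[0.1,-0.016,0.02],[0.1,-0.016,0.02],[0.1,-0.016,0.02],[0.1,-0.016,0.02]],"dr":[[0,0.076,0.019],[0,0.076,0.019],[0,0.076,0.019],[0,0.076,0.019]]}'
python3 g.py; python3 -c "
from h import *; print(ctrl.observe()['q'].round(2))"
```

```text
time: 16.8
tcp_pos: [0.4291, 0.2307, 0.0814]
tcp_rot: [[0.412, 0.882, 0.228], [0.765, -0.471, 0.439], [0.495, -0.007, -0.869]]
wrist_force: [-0.3, -0.4, -0.7]
grip_width: 0.0682
finger_force: 0.0
slide [-0.002  0.001  0.003]
slide [-0.003  0.002  0.323]
dr [-0.0009 -0.0007 -0.0004]
[ 0.46  0.76 -1.13  2.49  2.06  0.39 -2.89]
```

```bash
python3 -m pendant '{"jaw":[0.6,0.6,0.6,0.6,0.6],"slide":[[0,0,0.1],[0,0,0.2],[0,0,0.29],[0,0,0.32],[0,0,0.32]],"dr":[[0,0,0],[0,0,0],[0,0,0],[0,0,0],[0,0,0]]}'
python3 g.py; python3 -c "
from h import *; print(ctrl.observe()['q'].round(2))
im,d,W,c=snap('wrist','w6')"
```

```text
time: 17.42
tcp_pos: [0.4472, 0.2666, 0.0119]
tcp_rot: [[0.411, 0.883, 0.227], [0.767, -0.469, 0.438], [0.493, -0.006, -0.87]]
wrist_force: [0.3, 0.5, 0.2]
grip_width: 0.0686
finger_force: 0.0
slide [-0.005  0.002 -0.318]
slide [-0.005  0.003  0.002]
dr [-0.001  -0.0002  0.0003]
[ 0.35  0.99 -1.11  2.45  2.19  0.6  -2.95]
```

View pics/w6.png

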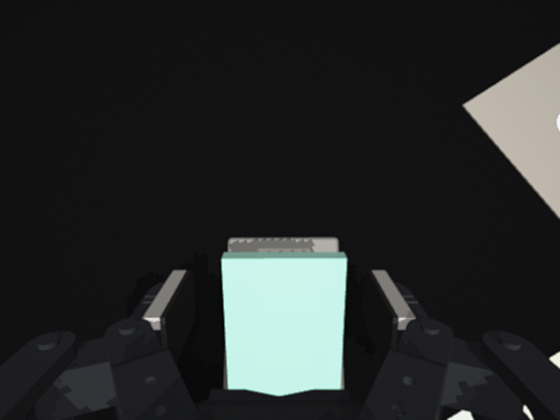

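The plate, at (285,320), is centred between the pads. Close and lift along its normal.

```bash
python3 -m pendant '{"jaw":[-1,-1,-1,-1,-1],"slide":[[0,0,0],[0,0,0],[0,0,0],[0,0,0],[0,0,0]],"dr":[[0,0,0],[0,0,0],[0,0,0],[0,0,0],[0,0,0]]}' 60
python3 -m pendant '{"jaw":[-1,-1,-1,-1,-1],"slide":[[0,0,-0.08],[0,0,-0.2],[0,0,-0.3],[0,0,-0.36],[0,0,-0.36]],"dr":[[0,0,0],[0,0,0],[0,0,0],[0,0,0],[0,0,0]]}'
cat > f.py <<'E'
from h import *
from scipy.spatial.transform import Rotation as Ro
# final: tool x = -card x, z down; grip point over card_mid-.057*cardx
y=np.radians(5.5); cx=np.array([np.cos(y),np.sin(y),0]); z=np.array([0,0,-1.]); R1=np.c_[-cx,np.cross(z,-cx),z]
s=ctrl.observe();R=s['tcp_rot']; T=np.r_[(.636,.254)-.057*cx[:2],.121-.055]
print('slide',(R.T@(T-s['tcp_pos'])/.25).round(3),'dr',(Ro.from_matrix(R.T@R1).as_rotvec()/np.pi).round(4))
print(s['tcp_pos'],s['q'].round(2),s['grip_width'],s['finger_force'])
v=np.cross([0,0,1.],R[:,0]); yw=np.arctan2(R[1,0],R[0,0]); Rl=np.c_[[np.cos(yw),np.sin(yw),0],[np.sin(yw),-np.cos(yw),0],[0,0,-1]]
print('level dr',(Ro.from_matrix(R.T@Rl).as_rotvec()/np.pi).round(4))
E
python3 f.py
```

```text
time: 18.1
tcp_pos: [0.4474, 0.2661, 0.0132]
tcp_rot: [[0.409, 0.884, 0.229], [0.768, -0.468, 0.438], [0.494, -0.003, -0.87]]
wrist_force: [-0.8, -3.1, 5.6]
grip_width: 0.0425
finger_force: 59.8
time: 18.73
tcp_pos: [0.4271, 0.2263, 0.0914]
tcp_rot: [[0.409, 0.883, 0.23], [0.768, -0.469, 0.436], [0.493, -0.002, -0.87]]
wrist_force: [-0.2, -0.3, -0.2]
grip_width: 0.0424
finger_force: 61.0
slide [0.267 0.496 0.267] dr [ 0.1758 -0.0954 -0.6681]
[0.42708589 0.22626948 0.09141334] [ 0.47  0.72 -1.13  2.49  2.03  0.36 -2.87] 0.042400300211932015 61.02639555931091
level dr [-0.0007 -0.1642  0.0002]
```

Held. Level it first while moving up and outward.

```bash
python3 -m pendant '{"jaw":[-1,-1,-1,-1,-1,-1,-1,-1],"slide":[[0.24,0.17,-0.23],[0.24,0.17,-0.23],[0.24,0.17,-0.23],[0.24,0.17,-0.23],[0.24,0.17,-0.23],[0.24,0.17,-0.23],[0.24,0.17,-0.23],[0.24,0.17,-0.23]],"dr":[[0,-0.06,0],[0,-0.12,0],[0,-0.164,0],[0,-0.164,0],[0,-0.164,0],[0,-0.164,0],[0,-0.164,0],[0,-0.164,0]]}'
python3 f.py
```

```text
time: 19.73
tcp_pos: [0.4747, 0.2266, 0.1684]
tcp_rot: [[0.468, 0.884, -0.007], [0.884, -0.468, 0.001], [-0.002, -0.006, -1.0]]
wrist_force: [-1.5, 0.2, -0.5]
grip_width: 0.0425
finger_force: 61.0
slide [0.274 0.331 0.407] dr [-0.0019 -0.0018 -0.6857]
[0.47466605 0.22662664 0.16838005] [ 0.25  0.61 -1.1   2.04  0.68  0.92 -1.72] 0.0425021501104227 61.00707292556763
level dr [-0.002   0.0007 -0.    ]
```

```bash
python3 -m pendant '{"jaw":[-1,-1,-1,-1,-1,-1,-1,-1,-1,-1,-1,-1,-1,-1,-1],"slide":[[0.1,0.15,0.1],[0.2,0.25,0.1],[0.274,0.331,0.1],[0.274,0.331,0.15],[0.274,0.331,0.2],[0.274,0.331,0.25],[0.274,0.331,0.3],[0.274,0.331,0.35],[0.274,0.331,0.4],[0.274,0.331,0.4],[0.274,0.331,0.4],[0.274,0.331,0.4],[0.274,0.331,0.4],[0.274,0.331,0.4],[0.274,0.331,0.4]],"dr":[[0,0,-0.05],[0,0,-0.1],[0,0,-0.15],[0,0,-0.2],[0,0,-0.25],[0,0,-0.3],[0,0,-0.35],[0,0,-0.4],[0,0,-0.45],[0,0,-0.5],[0,0,-0.55],[0,0,-0.6],[0,0,-0.65],[0,0,-0.686],[0,0,-0.686]]}'
python3 f.py
python3 - <<'E'
from h import *
im,d,W,c=snap('wrist','w7'); im2,d2,W2,c2=snap('scene')
v,u=np.mgrid[0:420,0:560]; uv=np.c_[u.ravel(),v.ravel()]
P=world(uv,d,W,c).reshape(420,560,3); h=cv2.cvtColor(im,cv2.COLOR_RGB2HSV)
k=(P[...,2]>.08)&(P[...,2]<.16)&(d>0)&(h[...,2]>110)&(np.linalg.norm(P[...,:2]-[.61,.25],axis=2)<.1)
Q=P[k]; print(len(Q),Q.min(0),Q.max(0))
a,b=im[:,:,::-1],im2[120:320,300:500,::-1]
cv2.imwrite('pics/fin.png',np.hstack([cv2.resize(a,(450,338)),cv2.resize(b,(338,338))]))
E
```

```text
time: 21.6
tcp_pos: [0.5797, 0.2487, 0.0682]
tcp_rot: [[-0.995, -0.095, -0.006], [-0.095, 0.995, 0.001], [0.006, 0.002, -1.0]]
wrist_force: [1.2, 0.1, -1.0]
grip_width: 0.0426
finger_force: 61.0
slide [ 0.002 -0.001  0.009] dr [ 0.0006 -0.0018 -0.0002]
[0.57970594 0.24873682 0.0681952 ] [ 0.26  1.   -1.23  1.88  1.07  1.13  0.27] 0.04259462778862115 60.96146821975708
level dr [ 0.0006 -0.0018 -0.    ]
15707 [0.55665964 0.19354535 0.1101611 ] [0.61897769 0.27502371 0.15976524]
```

View pics/fin.png

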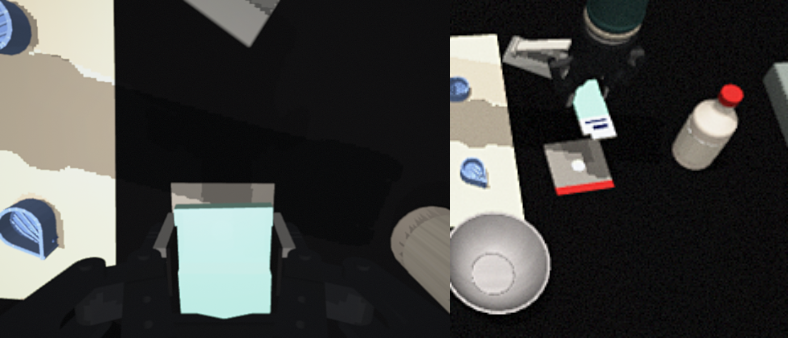

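The plate is held level with the label up, and its frosted end points to the red edge. One numeric check of its position, then hand in.

```bash
python3 - <<'E'
from h import *
im,d,W,c=snap('scene'); h=cv2.cvtColor(im,cv2.COLOR_RGB2HSV)
v,u=np.mgrid[0:420,0:560]; P=world(np.c_[u.ravel(),v.ravel()],d,W,c).reshape(420,560,3)
k=(P[...,2]>.1)&(P[...,2]<.15)&(np.linalg.norm(P[...,:2]-[.61,.25],axis=2)<.09)&(h[...,2]>120)
Q=P[k]; x=np.array([.995,.096,0]); q=(Q-[.636,.254,0])@x; f=k&((P-[.636,.254,0])@x>-.015); F=P[f]
print('along',q.min(),q.max(),'frost mean',F.mean(0),F.min(0),F.max(0))
A=np.c_[Q[:,:2],np.ones(len(Q))]; print('plane',np.linalg.lstsq(A,Q[:,2],rcond=None)[0])
b=((h[...,0]>98)&(h[...,0]<125)&(h[...,1]>90)&(h[...,2]>60)).astype(np.uint8);b[:,:150]=0;b[:140]=0
n,l,st,ce=cv2.connectedComponentsWithStats(b); print([ (ce[i].round().tolist(),int(st[i,4])) for i in range(1,n) if st[i,4]>30])
s=ctrl.observe(); print(s['joint_velocities'].round(3),s['finger_force'])
E
```

```text
along -0.07505471593919699 0.022241510924556274 frost mean [0.6391671 0.2560248 0.1230684] [0.61981961 0.23226733 0.11667505] [0.65881107 0.27872439 0.12751103]
plane [-0.01356213 -0.01545548  0.13577418]
[([172.0, 167.0], 101), ([303.0, 173.0], 162), ([179.0, 193.0], 131), ([182.0, 214.0], 112), ([313.0, 221.0], 119)]
[-0.003 -0.003 -0.004 -0.007 -0.001 -0.001  0.007] 60.961328744888306
```

```bash
python3 -c "
from rig import ctrl; print(ctrl.job_done())"
```

```text
the job is handed in; nothing more can be done
None
```

I handed in the job with two blue shells flat in the empty bays and the plate held level about 12 cm over the card, label up, by its clear end, its frosted end within about 4 mm of the card's middle and pointing to the red edge; no result came back.

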